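Set the slat guide's hold-down screw

TASK

Set the green slat guide for the new batch: take the white-primed slat from the bench, lay it flat on the guide's plywood bed about centred on the fence, and slide it under the hold-down foot until its edge lies along the aluminium fence. Then turn the red thumbscrew clockwise until the foot seats on the slat, and back it off a quarter turn so that slats can run through freely. Finish still gripping the thumbscrew so that the setting cannot creep while a colleague tightens the locknut, and leave the other things on the bench where they are.

Things in the scene. Friction and masses are not known exactly. Their poses are not given: they have to be found in the camera images.
- guide: slat guide fixed to the bench: plywood bed 150 (x) x 150 (y) x 18 mm, from x = -80 to +70 mm. Behind the fence a green upright, from it a green arm 34 mm wide, 50 to 68 mm above the bench, out to x = -18 mm, carrying the upright thumbscrew; brass locknut on top, 19 mm across, up to 74 mm. Origin on the bench under the screw's axis; x towards the fence, y along it, z up
- fence (a point): middle of the lower edge of the fence's slat face (on the bed, 20 mm from the screw's axis), axes as the guide's: the face looks to -x. Aluminium fence 110 mm long (y), 24 mm thick, 24 mm high. A slat lying along it sticks out beyond fence and bed at both ends, its middle line under the screw's axis
- foot: black round swivel foot of the thumbscrew, 26 mm across, bevelled below, 9 mm high; it does not turn but goes up and down with the screw, 5 mm a turn, between bed and arm. Origin at the centre of its underside: 30 mm above the bench when seated on the slat, 31.6 to 32.7 mm at the start
- thumbscrew (a joint): the right-handed thumbscrew's angle in rad, counted backwards from its seat: 0 = foot seated hard on the 12 mm slat, where the screw stops dead; grows as the screw is backed off (counter-clockwise seen from above), a full turn is 6.28 and lifts the foot 5 mm. Starts between 2.4 and 3.8, ends at 7. Turns stiffly (0.06 N m) and stays where it is left
- wing: red wing grip of the thumbscrew: upright flat bar 46 (x) x 10 (y) x 22 mm that turns with the screw; its x axis stands at the screw's angle from the guide's x. Origin on the screw's axis, 2 mm below the bar (bar from z = +2 to +24 mm), 93 mm above the bench when seated. Below it a hub 18 mm across down to z = -3 mm, then the 10 mm stem down to the locknut
- wing_mid (a point): centre of the red wing bar, where it is best gripped across its 10 mm thickness; axes as the wing's
- white_slat: white-primed wooden slat 260 (x) x 40 (y) x 12 mm, about 60 to 105 g, lying flat on the bench to the left or right of the guide. Origin at the centre of its underside
- pine_slat: bare pine slat of the same size, lying on the other side of the guide; not wanted. Origin at the centre of its underside
- wrench: 150 mm steel wrench lying flat between robot and guide; bystander
- glue: yellow glue bottle 56 mm across, 160 mm high, behind the guide to the right; bystander
- tape: yellow tape measure, 68 x 34 x 62 mm, behind the guide to the left; bystander
- sanding_block: cork sanding block 110 x 65 x 32 mm behind the guide; bystander
- offcut0: wood offcut 85 x 35 x 8 mm, lying far to the left; bystander
- offcut1: wood offcut 65 x 35 x 8 mm, lying to the right; bystander
- offcut2: wood offcut 75 x 35 x 8 mm, lying to the left; bystander
Things that resemble listed ones, but are neither listed nor needed, are in the scene too. Several things have the shape of the guide; the one meant has the colours described above.

How it is judged:
By the outcome, as a careful person would: the job done as asked, in the order asked, and still so for the second after the job is handed in, while the arm keeps its last pose, push and grip.
It also fails if it takes over 67 s, if anything falls off the work surface, if the arm or the gripper's body presses on something with over 40 N, if the wrist force passes 120 N, or if a joint passes its speed limit or range.

ROBOT

A 6-joint arm with a two-finger parallel gripper is mounted at the origin on the work surface. World frame = base frame: x ahead of the robot, y to its left, z up, the work surface at z = 0. Lengths are in m, angles in rad, forces in N, time in s.
With the tool pointing down it reaches from about 0.35 to 0.85 m from the base axis. Payload 8.1 kg.
Tool frame: the origin (TCP) lies midway between the tips of the shut fingers; the grasp point (between the pads) lies 19 mm behind it; z points along the fingers, y is the line along which they close (so a half turn about z gives the same grasp; the last joint's range is limited). The gripper opens to 85 mm and grips with 20 to 120 N. Pads are 22 mm wide; open, the fingers measure 114 mm over their backs; the gripper's body (76 mm by 85 mm) begins 54 mm behind the grasp point. The pads swing forward as they close: fully open they stand 13 mm farther back than shut.
Start: joints at [1.204, 0.13, 1.488, -0, 1.523, -0.085], TCP at [0.167, 0.576, 0.231] pointing down, gripper open.
Joint ranges: [-2.96, 2.96], [-0.89, 2.26], [0.02, 2.5], [-1.34, 4.48], [0, 2.73], [-2.66, 2.66]. Speed limits (rad/s): [2.39, 2.39, 2.79, 3.14, 3.14, 3.14].

INTERFACE

Orientations are given as a unit quaternion [w, x, y, z].
In Python, from bench import env, vision gives the robot as it stands.
- The arm moves only by the shell command python3 -m crank 'ROWS' [FORCE]. ROWS is text: rows parted by semicolons, each of 7 numbers parted by spaces: the opening, from -1 (shut) to 1 (fully open), then the shift along the tool's x, y, z as a fraction of full scale, then the turn, a rotation vector about the tool's x, y, z as a fraction of full scale. A call has exactly 8 rows; each row shifts and turns the commanded pose from where the row before left it, along the tool's axes as they then stand; what a row does not reach is not made up. Full scale, the value 1, is 100 mm for a shift and 2 pi rad for a turn. A row lasts 1/12 s, in which the tool goes at most 41.7 mm and 7.16 degrees, less where a joint would pass 70% of its speed; a pose out of reach is approached as far as the arm can. A call with a number of a shift or a turn outside -1 to 1 is refused whole. A call with a gripper value outside its range is refused whole. The fingers move at their own pace and stop on an object; FORCE is the grip in N (left out, the last holds). Time passes only in rows, so rows that do not move let the fingers close, or fill a call up. It gives the time, the measured TCP pose, the force, the opening and the grip force at its end, in the units of the state.
- env.state(): the state, without advancing time (a new reading comes with each control period).
- vision.camera(name): name is "scene" or "top" or "wrist"; returns a dict with "frame" (420x560x3 uint8, red, green, blue), "intrinsics" (3x3 intrinsics, pixels), "R" (3x3) and "t" (3): a world point X has camera coordinates R X + t; the wrist camera has in their place "T_tool_cam" (4x4, takes a point from camera to tool coordinates, whose origin is the TCP and whose axes are the flange's). Camera axes: x right, y down, z forward; pixel columns grow to the right and rows downward; lengths in m; the calibration is good to about 2 mm. A picture is of the moment at which its call begins: read the wrist's pose just before it. There is no depth.
- env.job_done(): hands the job in; it is judged then, once.
The state is a dict: "time_s": time; "qpos": joint angles; "joint_velocities": joint speeds; "joint_torque": joint torques, N m; "tcp_pos": TCP position; "eef_rot": TCP orientation; "contact_force": force on the tool from outside, world axes, zero at the start; "wrist_torque": the same for the moment, N m; "opening": finger opening in m; "grip_force": force on a finger pad.
Only numpy, scipy, OpenCV 4.12 (cv2) and the standard library are available. Lean on these libraries where they do the work, as an engineer would, in place of code of your own. Each camera call takes 0.05 s, during which the arm holds its last target. There are 200 camera calls.

## Working session

There is one attempt and no reset: what is moved stays moved. The work goes in short steps, Python scripts to look and compute and a shell command to move; the robot and the scene stay as the last step left them, time stands still between calls to the robot, and variables do not carry over. Pictures are saved under pics/ and viewed, at most 10 in all, crops included, and the job is handed in when it is done.

```bash
ls; mkdir -p pics
python3 - <<'E'
from bench import env, vision
import cv2,numpy as np,pickle
s=env.state();print({k:np.round(v,3).tolist() for k,v in s.items()})
for n in("scene","top"):
    c=vision.camera(n);pickle.dump(c,open(f'pics/{n}.pkl','wb'))
    cv2.imwrite(f'pics/{n}0.png',cv2.resize(c["frame"][:,:,::-1],(800,600),interpolation=cv2.INTER_CUBIC))
    print(n,c["intrinsics"].tolist(),np.round(c["R"],3).tolist(),(-c["R"].T@c["t"]).round(3))
E
```

```text
pics
{'time_s': 0.0, 'qpos': [1.204, 0.131, 1.489, -0.0, 1.523, -0.085], 'joint_velocities': [0.001, -0.0, -0.002, 0.001, -0.003, 0.001], 'joint_torque': [-0.0, -56.943, -50.053, -0.0, 0.015, 0.0], 'tcp_pos': [0.167, 0.576, 0.23], 'eef_rot': [-0.0, 0.14, 0.99, -0.001], 'contact_force': [-0.373, -0.26, 0.19], 'wrist_torque': [0.008, 0.049, -0.021], 'grip_force': 0.0, 'opening': 0.086}
scene [[448.5989987027654, 0.0, 279.11125661926616], [0.0, 448.5989987027654, 214.96227305119396], [0.0, 0.0, 1.0]] [[-0.81, 0.586, -0.001], [0.44, 0.606, -0.662], [-0.387, -0.537, -0.749]] [1.095 0.727 1.133]
top [[395.1649484129278, 0.0, 273.9987732534771], [0.0, 395.1649484129278, 207.78874237182342], [0.0, 0.0, 1.0]] [[0.07, -0.998, -0.005], [-0.972, -0.067, -0.225], [0.224, 0.02, -0.974]] [ 0.314 -0.019  1.158]
```

View pics/top0.png

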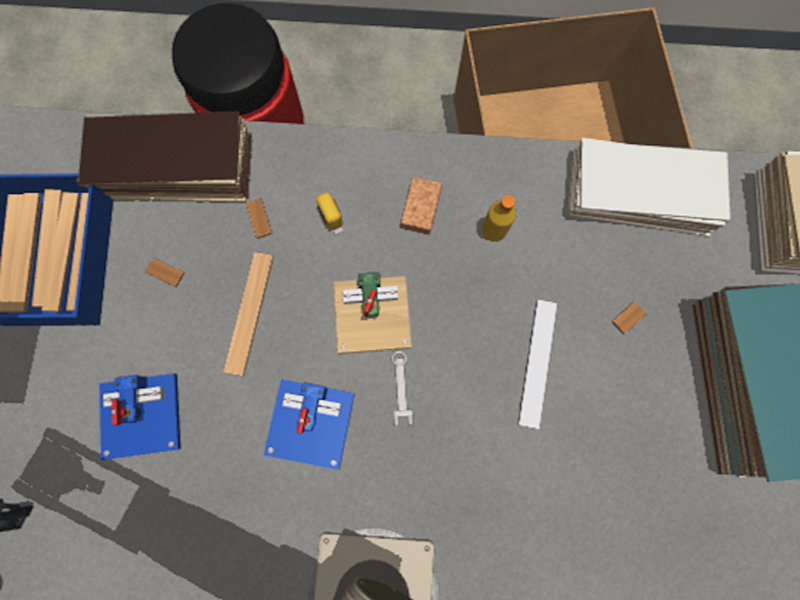

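View pics/scene0.png

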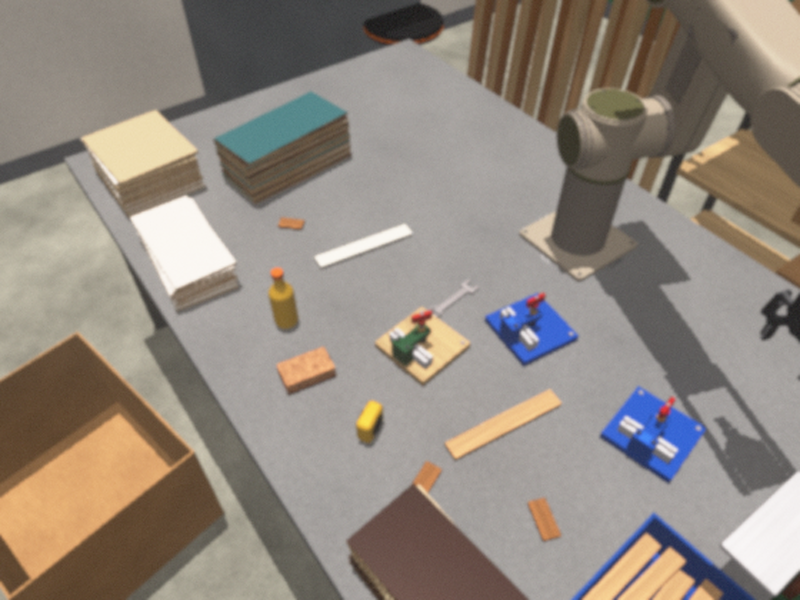

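The top view shows the white slat at right, corners about (538,300), (557,303), (538,429), (519,426). The green guide has its bed at (334,283)–(411,350) and its wing near (371,302). The two blue guides are decoys. Next, an enlarged crop for measuring.

```bash
cat > h.py <<'E'
import numpy as np,cv2,pickle
from scipy.spatial.transform import Rotation as Rot
def load(n): return pickle.load(open(f'pics/{n}.pkl','rb'))
def ray(c,uv,z):
    "world point at height z of pixel uv"
    K=c["intrinsics"];R=np.array(c["R"]);t=np.array(c["t"])
    o=-R.T@t; d=R.T@np.linalg.inv(K)@np.array([uv[0],uv[1],1.])
    return o+d*(z-o[2])/d[2]
def proj(c,X):
    p=c["intrinsics"]@(np.array(c["R"])@np.array(X)+np.array(c["t"]));return p[:2]/p[2]
E
python3 - <<'E'
from h import *
c=load('top');f=c["frame"]
# white slat
roi=np.zeros(f.shape[:2],np.uint8)
m=((f.min(2)>170)&((f.max(2).astype(int)-f.min(2))<30)).astype(np.uint8);m[:, :350]=0;m[:,400:]=0;m[:200]=0
ct=max(cv2.findContours(m,0,2)[0],key=cv2.contourArea)
r=cv2.minAreaRect(ct);print(r)
b=cv2.boxPoints(r);W=np.array([ray(c,p,.012) for p in b]);print(W.round(4),W.mean(0))
print(np.linalg.norm(np.diff(W,axis=0),axis=1))
crop=f[182:257,222:300];cv2.imwrite('pics/topcrop.png',cv2.resize(crop[:,:,::-1],None,fx=8,fy=8,interpolation=cv2.INTER_CUBIC))
for p in [(334,283),(407,277),(411,350),(338,354)]: print(ray(c,np.array(p)*.7,.018).round(4))
c=load('scene');f=c["frame"]
crop=f[205:275,255:335];cv2.imwrite('pics/scrop.png',cv2.resize(crop[:,:,::-1],None,fx=8,fy=8,interpolation=cv2.INTER_CUBIC))
E
```

```text
((376.5704345703125, 254.4349365234375), (14.680926322937012, 88.89450073242188), 8.61564826965332)
[[ 0.3354 -0.2631  0.012 ]
 [ 0.5929 -0.2974  0.012 ]
 [ 0.5892 -0.3404  0.012 ]
 [ 0.3322 -0.304   0.012 ]] [ 0.46242428 -0.3012219   0.012     ]
[0.25985864 0.04312808 0.25960481]
[0.5967 0.1264 0.018 ]
[ 0.6201 -0.0246  0.018 ]
[ 0.4679 -0.0425  0.018 ]
[0.4494 0.1045 0.018 ]
```

View pics/topcrop.png

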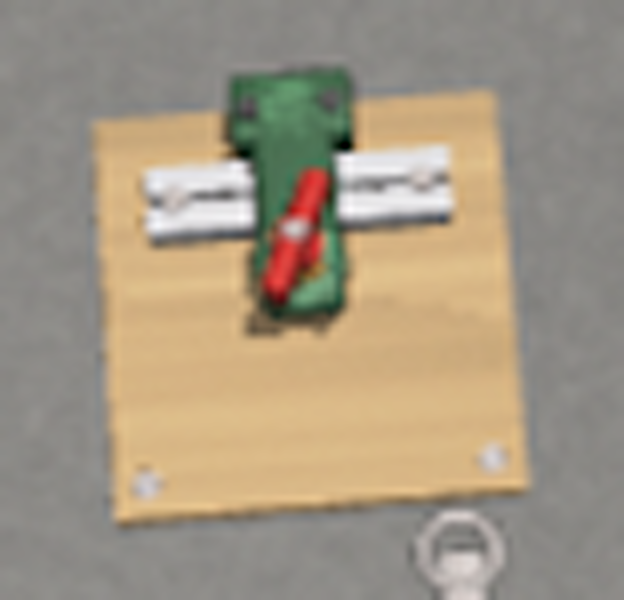

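View pics/scrop.png

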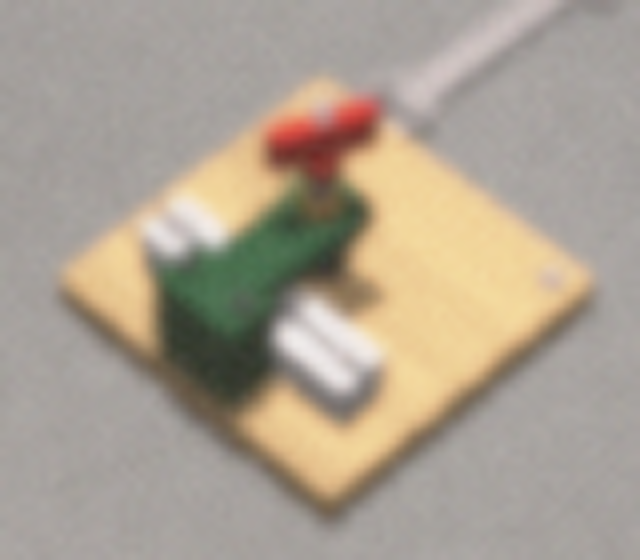

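The top crop puts the bed corners at (95,121), (497,93), (528,488), (117,521) and the wing's top centre at (296,228), with the bar running (315,175)–(275,295). The scene crop puts the corners at (320,78), (60,280), (330,512), (597,283). Next I fit the guide pose to both.

Run:
```python
from h import *
from scipy.optimize import least_squares
T=load('top');S=load('scene')
# guide corners in order far-left, far-right, near-right, near-left
L=np.array([[.07,.075],[.07,-.075],[-.08,-.075],[-.08,.075]])
pt=np.array([(95,121),(497,93),(528,488),(117,521)])/8+[222,182]-.0
ps=np.array([(330,512),(60,280),(320,78),(597,283)])/8+[255,205]
wt=np.array([296,228])/8+[222,182]; ws=np.array([325,110])/8+[255,205]
def res(p,full=False,use=(1,1)):
    x,y,a=p;c,s=np.cos(a),np.sin(a)
    P=np.c_[L@np.array([[c,s],[-s,c]])+[x,y],np.full(4,.018)]
    r=[np.array([proj(T,X) for X in P])-pt]*use[0]+[np.array([proj(S,X) for X in P])-ps]*use[1]
    return np.array(r).ravel()
for u in((1,1),(1,0),(0,1)):
    r=least_squares(res,[.54,.04,.1],kwargs=dict(use=u));print(u,r.x.round(4),r.fun.round(1))
print('screw from wing', ray(T,wt,.1195),ray(S,ws,.1195))
a,b=[ray(T,np.array(q)/8+[222,182],.1195) for q in((316,178),(275,293))]
d=a-b;print('wing ang',np.arctan2(d[1],d[0]),np.linalg.norm(d))
# fence face lower edge & top
for q in((152,242),(452,219)): print('fence',ray(T,np.array(q)/8+[222,182],.018))
```

```text
(1, 1) [0.542  0.044  0.1477] [-0.7 -0.2 -0.7 -0.5 -0.3 -0.1 -0.6 -0.2 -0.2 -1.7 -0.4 -0.7  0.2 -0.2
 -0.4 -0.5]
(1, 0) [0.5414 0.0422 0.1446] [-0.  -0.  -0.1 -0.2  0.2  0.3 -0.1 -0. ]
(0, 1) [0.5434 0.0469 0.1517] [ 0.2 -0.8 -0.3  0.2  0.3  0.5 -0.2  0.2]
screw from wing [0.54186456 0.04254658 0.1195    ] [0.53962232 0.04233324 0.1195    ]
wing ang -0.25715234518996205 0.04182907874698503
fence [0.55521847 0.10116991 0.018     ]
fence [ 0.57157785 -0.0087288   0.018     ]
```

```bash
cat >> h.py <<'E'
def goal(x,y,z,ang=None):
    "shifts (100 mm) in present tool axes and turn (2pi) to reach a vertical tool pose, tool-y at world angle ang"
    from bench import env
    s=env.state();w,a,b,c=s["eef_rot"];R=Rot.from_quat([a,b,c,w]).as_matrix()
    print('t',round(s['time_s'],2),'tcp',np.round(s['tcp_pos'],4),'yang',round(np.arctan2(R[1,1],R[0,1]),4),'F',np.round(s['contact_force'],1),'M',np.round(s['wrist_torque'],2),'open',round(s['opening'],4),'grip',round(s['grip_force'],1),'q6',round(s['qpos'][5],3))
    ang=np.arctan2(R[1,1],R[0,1]) if ang is None else ang
    Y=np.array([np.cos(ang),np.sin(ang),0]);Z=np.array([0,0,-1.]);G=np.c_[np.cross(Y,Z),Y,Z]
    d=np.array([x,y,z])-s["tcp_pos"]
    rv=Rot.from_matrix(R.T@G).as_rotvec()/(2*np.pi)
    print(' turn first',rv.round(4),' then shift',(G.T@d*10).round(3),'| shift now',(R.T@d*10).round(3))
E
python3 -c "
from h import *
goal(.5595,-.3146,.23,1.434)
T=load('top')
print('glue',ray(T,(492*.7,237*.7),0),'wrench',ray(T,(400*.7,356*.7),0.005))"
```

```text
t 0.1 tcp [0.1667 0.5759 0.2303] yang 1.2889 F [0.2 0.  0.3] M [ 0.01 -0.01 -0.04] open 0.0855 grip 0.0 q6 -0.085
 turn first [-0.0003 -0.     -0.0231]  then shift [-5.106e+00 -8.286e+00  3.000e-03] | shift now [-6.25  -7.461  0.015]
glue [ 0.72667094 -0.20171958  0.        ] wrench [ 0.45574309 -0.02107472  0.005     ]
```

```bash
python3 -m crank '1 0 0 0 0 0 -0.0115; 1 0 0 0 0 0 -0.0115; 1 -0.2 -0.32 0 0 0 0; 1 -0.21 -0.34 0 0 0 0; 1 -0.21 -0.34 0 0 0 0; 1 -0.21 -0.34 0 0 0 0; 1 -0.21 -0.34 0 0 0 0; 1 -0.21 -0.34 0 0 0 0' 60
python3 -m crank '1 -0.21 -0.34 0 0 0 0; 1 -0.21 -0.34 0 0 0 0; 1 -0.21 -0.34 0 0 0 0; 1 -0.21 -0.34 0 0 0 0; 1 -0.21 -0.34 0 0 0 0; 1 -0.21 -0.34 0 0 0 0; 1 -0.21 -0.34 0 0 0 0; 1 -0.21 -0.34 0 0 0 0'
python3 -m crank '1 -0.21 -0.34 0 0 0 0; 1 -0.21 -0.34 0 0 0 0; 1 -0.21 -0.34 0 0 0 0; 1 -0.21 -0.34 0 0 0 0; 1 -0.21 -0.34 0 0 0 0; 1 -0.21 -0.34 0 0 0 0; 1 -0.21 -0.34 0 0 0 0; 1 -0.21 -0.34 0 0 0 0'
python3 - <<'E'
from h import *
goal(.5595,-.3146,.08,1.434)
E
```

```text
time_s: 0.77
tcp_pos: [0.2631, 0.3573, 0.2307]
eef_rot: [-0.0, 0.068, 0.998, -0.0]
contact_force: [1.8, 1.2, 0.1]
opening: 0.0854
grip_force: 0.0
time_s: 1.43
tcp_pos: [0.3923, 0.0647, 0.2312]
eef_rot: [0.0, 0.069, 0.998, 0.0]
contact_force: [1.0, 0.9, 0.9]
opening: 0.0855
grip_force: 0.0
time_s: 2.1
tcp_pos: [0.5215, -0.2277, 0.2306]
eef_rot: [-0.0, 0.069, 0.998, 0.0]
contact_force: [1.5, 0.4, 0.8]
opening: 0.0852
grip_force: 0.0
t 2.1 tcp [ 0.5215 -0.2277  0.2306] yang 1.4331 F [1.5 0.4 0.8] M [ 0.04 -0.04  0.03] open 0.0852 grip 0.0 q6 -1.935
 turn first [ 0.0001 -0.0001 -0.0001]  then shift [-0.494 -0.809  1.506] | shift now [-0.496 -0.809  1.506]
```

```bash
python3 -m crank '1 -0.2 -0.32 0 0 0 0; 1 -0.17 -0.28 0 0 0 0; 1 0 0 0.35 0 0 0; 1 0 0 0.35 0 0 0; 1 0 0 0.35 0 0 0; 1 0 0 0.35 0 0 0; 1 0 0 0 0 0 0; 1 0 0 0 0 0 0'
python3 - <<'E'
from h import *
goal(.5595,-.3146,.0,1.434)
E
```

```text
time_s: 2.77
tcp_pos: [0.5477, -0.2889, 0.0886]
eef_rot: [-0.003, 0.069, 0.998, 0.002]
contact_force: [-0.7, -0.4, 1.7]
opening: 0.0853
grip_force: 0.0
t 2.77 tcp [ 0.5477 -0.2889  0.0886] yang 1.4335 F [-0.7 -0.4  1.7] M [-0.01  0.    0.02] open 0.0853 grip 0.0 q6 -2.002
 turn first [ 0.0004 -0.0009 -0.0001]  then shift [-0.152 -0.239  0.886] | shift now [-0.157 -0.241  0.885]
```

```bash
python3 -m crank '1 -0.15 -0.24 0 0 0 0; 1 0 0 0 0 0 0; 1 0 0 0.3 0 0 0; 1 0 0 0.3 0 0 0; 1 0 0 0.2 0 0 0; 1 0 0 0 0 0 0; 1 0 0 0 0 0 0; 1 0 0 0 0 0 0'
python3 - <<'E'
from h import *
from bench import vision
goal(.5595,-.3146,.0,1.434)
c=vision.camera("wrist");cv2.imwrite('pics/w1.png',c["frame"][:,:,::-1])
E
```

```text
time_s: 3.43
tcp_pos: [0.5635, -0.3173, 0.015]
eef_rot: [0.002, 0.069, 0.998, -0.001]
contact_force: [-0.2, -0.6, -0.3]
opening: 0.0854
grip_force: 0.0
t 3.43 tcp [ 0.5635 -0.3173  0.015 ] yang 1.4336 F [-0.2 -0.6 -0.3] M [-0.   -0.06 -0.03] open 0.0854 grip 0.0 q6 -2.026
 turn first [-0.0003  0.0007 -0.0001]  then shift [0.043 0.022 0.15 ] | shift now [0.044 0.022 0.149]
```

View pics/w1.png

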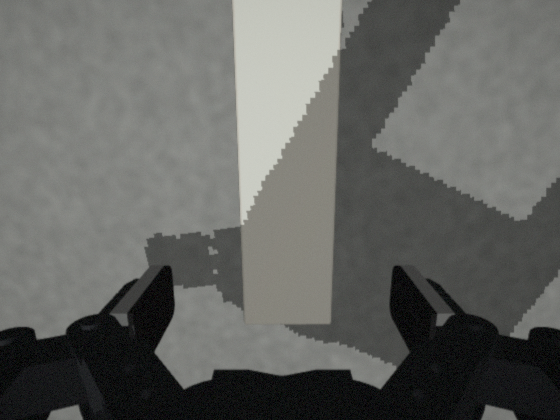

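The slat (columns 243–333, end at row 322) lies centred and parallel between the open fingers. I lower and grip.

```bash
python3 -m crank '1 0.03 0.02 0.08 0 0 0; 1 0 0 0.06 0 0 0; 1 0 0 0 0 0 0; -1 0 0 0 0 0 0; -1 0 0 0 0 0 0; -1 0 0 0 0 0 0; -1 0 0 0 0 0 0; -1 0 0 0 0 0 0' 60
python3 -m crank '-1 0 0 0 0 0 0; -1 0 0 0 0 0 0; -1 0 0 0 0 0 0; -1 0 0 0 0 0 0; -1 0 0 0 0 0 0; -1 0 0 0 0 0 0; -1 0 0 0 0 0 0; -1 0 0 0 0 0 0' 60
python3 - <<'E'
from h import *
goal(.5595,-.3146,.08,1.434)
E
```

```text
time_s: 4.15
tcp_pos: [0.5599, -0.3144, -0.0011]
eef_rot: [0.001, 0.069, 0.998, -0.001]
contact_force: [-1.4, 0.7, 7.6]
opening: 0.0385
grip_force: 64.6
time_s: 4.82
tcp_pos: [0.5599, -0.3144, -0.001]
eef_rot: [0.001, 0.069, 0.998, -0.001]
contact_force: [-0.7, 0.6, 6.5]
opening: 0.0385
grip_force: 63.6
t 4.82 tcp [ 0.5599 -0.3144 -0.001 ] yang 1.4335 F [-0.7  0.6  6.5] M [0.15 0.1  0.01] open 0.0385 grip 63.6 q6 -2.025
 turn first [-0.0002  0.0004 -0.0001]  then shift [ 0.004 -0.002 -0.81 ] | shift now [ 0.002 -0.003 -0.81 ]
```

```bash
python3 -m crank '-1 0 0 -0.1 0 0 0; -1 0 0 -0.3 0 0 0; -1 0 0 -0.4 0 0 0; -1 0 0 -0.4 0 0 0; -1 0 0 -0.4 0 0 0; -1 0 0 0 0 0 0.015; -1 0 0 0 0 0 0.019; -1 0 0 0 0 0 0.019'
python3 -m crank '-1 0 0 0 0 0 0.019; -1 0 0 0 0 0 0.019; -1 0 0 0 0 0 0.019; -1 0 0 0 0 0 0.019; -1 0 0 0 0 0 0.019; -1 0 0 0 0 0 0.019; -1 0 0 0 0 0 0.019; -1 0 0 0 0 0 0.019'
python3 - <<'E'
from h import *
from scipy.optimize import least_squares
T=load('top');S=load('scene')
L=np.array([[.07,.075],[.07,-.075],[-.08,-.075],[-.08,.075]])
pt=np.array([(95,121),(497,93),(528,488),(117,521)])/8+[222,182]-.44
ps=np.array([(330,512),(60,280),(320,78),(597,283)])/8+[255,205]-.44
def res(p,use=(1,1)):
    x,y,a=p;c,s=np.cos(a),np.sin(a)
    P=np.c_[L@np.array([[c,s],[-s,c]])+[x,y],np.full(4,.018)]
    r=[np.array([proj(T,X) for X in P])-pt]*use[0]+[np.array([proj(S,X) for X in P])-ps]*use[1]
    return np.array(r).ravel()
for u in((1,1),(1,0),(0,1)):
    r=least_squares(res,[.54,.04,.1],kwargs=dict(use=u));print(u,r.x.round(4),np.abs(r.fun).mean().round(2))
print('screw', ray(T,np.array([296,228])/8+[222,182]-.44,.1195))
for q in((152,242),(452,219)): print('fence',ray(T,np.array(q)/8+[222,182]-.44,.018))
goal(.5435-.051,.0435-.098,.15,.147)
E
```

```text
time_s: 5.48
tcp_pos: [0.5593, -0.314, 0.1595]
eef_rot: [0.001, 0.236, 0.972, -0.0]
contact_force: [-0.4, 0.6, -2.4]
opening: 0.0386
grip_force: 60.6
time_s: 6.15
tcp_pos: [0.5585, -0.3136, 0.1577]
eef_rot: [-0.0, 0.656, 0.755, -0.0]
contact_force: [-0.2, 0.1, -0.3]
opening: 0.0385
grip_force: 60.6
(1, 1) [0.5429 0.044  0.1478] 0.23
(1, 0) [0.5426 0.0436 0.1447] 0.11
(0, 1) [0.5434 0.0447 0.1521] 0.34
screw [0.54299302 0.04382478 0.1195    ]
fence [0.5564539  0.10258569 0.018     ]
fence [ 0.57281908 -0.00734005  0.018     ]
t 6.15 tcp [ 0.5585 -0.3136  0.1577] yang 0.1395 F [-0.2  0.1 -0.3] M [-0.07  0.    0.  ] open 0.0385 grip 60.6 q6 -0.731
 turn first [-0.     -0.     -0.0012]  then shift [ 2.66  -0.274  0.077] | shift now [ 2.658 -0.294  0.077]
```

```bash
cat >> h.py <<'E'
def G(gx,gy):
    c,s=np.cos(.147),np.sin(.147);return .5429+gx*c-gy*s,.0439+gx*s+gy*c
E
python3 -m crank '-1 0 0 0 0 0 -0.0012; -1 0 0 0 0 0 0; -1 0 0 0 0 0 0; -1 0.1 0 0 0 0 0; -1 0.3 -0.06 0 0 0 0; -1 0.3 -0.06 0 0 0 0; -1 0.3 -0.06 0 0 0 0; -1 0.3 -0.06 0 0 0 0'
python3 -m crank '-1 0.3 0 0 0 0 0; -1 0.3 0 0 0 0 0; -1 0.3 0 0 0 0 0; -1 0.2 0 0 0 0 0; -1 0.1 0 0 0 0 0; -1 0 0 0 0 0 0; -1 0 0 0 0 0 0; -1 0 0 0 0 0 0'
python3 - <<'E'
from h import *
from bench import vision
goal(*G(-.05,-.098),.05,.147)
c=vision.camera("top");f=c["frame"];pickle.dump(c,open('pics/top1.pkl','wb'))
cv2.imwrite('pics/t1.png',cv2.resize(f[150:300,180:380,::-1],None,fx=4,fy=4,interpolation=cv2.INTER_CUBIC))
E
```

```text
time_s: 6.82
tcp_pos: [0.5143, -0.1871, 0.1571]
eef_rot: [-0.0, 0.65, 0.76, 0.0]
contact_force: [-0.3, 1.1, -1.0]
opening: 0.0381
grip_force: 60.6
time_s: 7.48
tcp_pos: [0.4971, -0.0711, 0.1574]
eef_rot: [0.0, 0.651, 0.759, -0.0]
contact_force: [0.1, -1.3, -0.1]
opening: 0.0383
grip_force: 60.6
t 7.48 tcp [ 0.4971 -0.0711  0.1574] yang 0.1532 F [ 0.1 -1.3 -0.1] M [-0.07  0.    0.02] open 0.0383 grip 60.6 q6 -0.397
 turn first [0.     0.0001 0.001 ]  then shift [0.09  0.121 1.074] | shift now [0.09  0.122 1.074]
```

View pics/t1.png

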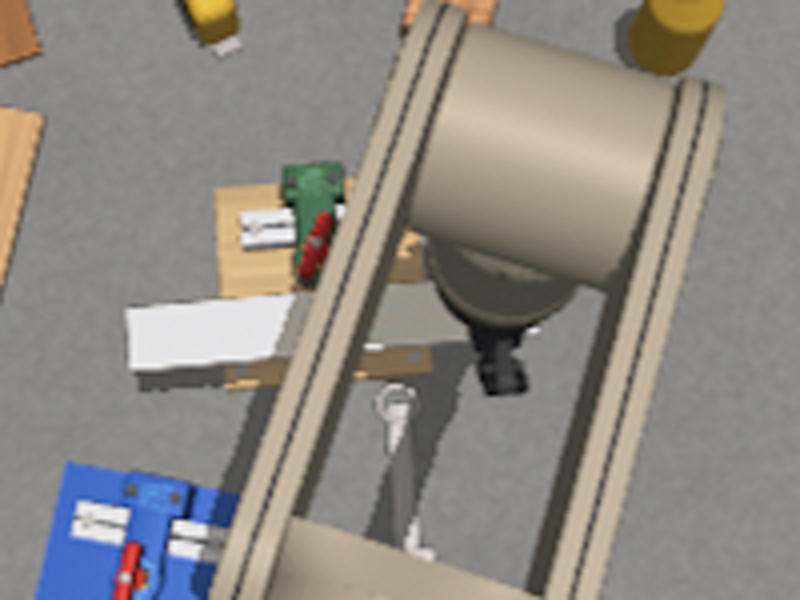

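The slat is held level. Its left end shows at crop (127,308)–(133,369). From that I compute the grip-to-end distance and then the lay-down shift.

Run:
```python
from h import *
T=load('top1')
P=[ray(T,np.array(q)/4+[180,150]-.4,.1704)[:2] for q in((127,308),(133,369),(295,293),(300,358))]
t=np.array([.4971,-.0711]);e=(P[0]+P[1])/2;m=(P[2]+P[3])/2
print(np.linalg.norm(e-t),np.arctan2(*(P[0]-P[1])[::-1]),'slat axis',np.arctan2(*(e-t)[::-1])-np.pi/2,np.arctan2(*(e-m)[::-1])-np.pi/2)
```

```text
0.22692033120108468 0.20220918316024897 slat axis 0.1584423871055829 0.14818365818051715
```

```bash
python3 -m crank '-1 0 0 0 0 0 0.001; -1 0.1 0.12 0 0 0 0; -1 0 0 0.35 0 0 0; -1 0 0 0.35 0 0 0; -1 0 0 0.35 0 0 0; -1 0 0 0.15 0 0 0; -1 0 0 0 0 0 0; -1 0 0 0 0 0 0'
python3 - <<'E'
from h import *
goal(*G(-.05,-.097),.017,.147)
E
```

```text
time_s: 8.2
tcp_pos: [0.5065, -0.0591, 0.0366]
eef_rot: [-0.001, 0.654, 0.757, -0.001]
contact_force: [0.3, -0.0, -0.9]
opening: 0.0383
grip_force: 60.6
t 8.2 tcp [ 0.5065 -0.0591  0.0366] yang 0.1456 F [ 0.3 -0.  -0.9] M [-0.12 -0.02 -0.01] open 0.0383 grip 60.6 q6 -0.362
 turn first [-0.0004 -0.0001 -0.0002]  then shift [-0.005  0.011  0.196] | shift now [-0.005  0.011  0.195]
```

```bash
python3 -m crank '-1 0 0 0.07 0 0 0; -1 0 0 0.05 0 0 0; -1 0 0 0.03 0 0 0; -1 0 0 0.02 0 0 0; -1 0 0 0.015 0 0 0; -1 0 0 0 0 0 0; -1 0 0 0 0 0 0; -1 0 0 0 0 0 0'
python3 - <<'E'
from h import *
goal(*G(-.05,-.097),.017,.147)
E
```

```text
time_s: 8.87
tcp_pos: [0.5075, -0.0586, 0.019]
eef_rot: [0.0, 0.653, 0.757, 0.0]
contact_force: [-0.6, 0.1, -0.7]
opening: 0.0383
grip_force: 60.6
t 8.87 tcp [ 0.5075 -0.0586  0.019 ] yang 0.1468 F [-0.6  0.1 -0.7] M [-0.08 -0.02 -0.03] open 0.0383 grip 60.6 q6 -0.362
 turn first [ 0.  0. -0.]  then shift [-0.008  0.001  0.02 ] | shift now [-0.008  0.001  0.02 ]
```

```bash
python3 -m crank '-1 0 0 0.01 0 0 0; -1 0 0 0.01 0 0 0; -1 0 0 0.005 0 0 0; -1 0 0 0 0 0 0; -1 0 0 0 0 0 0; -1 0 0 0 0 0 0; -1 0 0 0 0 0 0; -1 0 0 0 0 0 0'
python3 - <<'E'
from h import *
goal(*G(-.05,-.097),.017,.147)
E
```

```text
time_s: 9.53
tcp_pos: [0.5076, -0.0587, 0.0168]
eef_rot: [0.0, 0.653, 0.757, 0.0]
contact_force: [-1.7, 0.7, 6.3]
opening: 0.0384
grip_force: 61.3
t 9.53 tcp [ 0.5076 -0.0587  0.0168] yang 0.1467 F [-1.7  0.7  6.3] M [0.02 0.4  0.03] open 0.0384 grip 61.3 q6 -0.362
 turn first [ 0.0001  0.     -0.    ]  then shift [-0.007 -0.    -0.002] | shift now [-0.007 -0.    -0.002]
```

```bash
python3 -m crank '0.2 0 0 0 0 0 0; 0.2 0 0 0 0 0 0; 0.2 0 0 0 0 0 0; -1 0 0 0 0 0 0; -1 0 0 0 0 0 0; -1 0 0 0 0 0 0; -1 0 0 0 0 0 0; -1 0 0 0 0 0 0' 40
python3 - <<'E'
from h import *
goal(*G(-.02,-.097),.017,.147)
E
```

```text
time_s: 10.2
tcp_pos: [0.5072, -0.0585, 0.0163]
eef_rot: [-0.0, 0.653, 0.757, -0.0]
contact_force: [-1.6, 0.8, 3.1]
opening: 0.0393
grip_force: 44.4
t 10.2 tcp [ 0.5072 -0.0585  0.0163] yang 0.1468 F [-1.6  0.8  3.1] M [0.12 0.34 0.01] open 0.0393 grip 44.4 q6 -0.362
 turn first [-0. -0. -0.]  then shift [-0.009  0.303 -0.007] | shift now [-0.009  0.303 -0.007]
```

```bash
python3 -m crank '-1 0 0.05 0 0 0 0; -1 0 0.05 0 0 0 0; -1 0 0.05 0 0 0 0; -1 0 0.05 0 0 0 0; -1 0 0.03 0 0 0 0; -1 0 0.03 0 0 0 0; -1 0 0 0 0 0 0; -1 0 0 0 0 0 0'
python3 - <<'E'
from h import *
goal(*G(-.004,-.097),.017,.147)
E
```

```text
time_s: 10.87
tcp_pos: [0.5337, -0.0547, 0.0164]
eef_rot: [0.0, 0.653, 0.757, 0.0]
contact_force: [2.2, 0.1, 1.6]
opening: 0.0385
grip_force: 44.3
t 10.87 tcp [ 0.5337 -0.0547  0.0164] yang 0.1467 F [2.2 0.1 1.6] M [ 0.05 -0.15 -0.1 ] open 0.0385 grip 44.3 q6 -0.345
 turn first [ 0.0002  0.     -0.    ]  then shift [-0.008  0.195 -0.006] | shift now [-0.008  0.195 -0.006]
```

```bash
python3 -m crank '-1 0 0.05 0 0 0 0; -1 0 0.05 0 0 0 0; -1 0 0.04 0 0 0 0; -1 0 0.03 0 0 0 0; -1 0 0.02 0 0 0 0; -1 0 0 0 0 0 0; -1 0 0 0 0 0 0; -1 0 0 0 0 0 0'
python3 - <<'E'
from h import *
goal(*G(0,-.097),.017,.147)
E
```

```text
time_s: 11.53
tcp_pos: [0.5521, -0.052, 0.0164]
eef_rot: [0.0, 0.653, 0.757, 0.0]
contact_force: [-0.3, 0.6, 2.0]
opening: 0.039
grip_force: 44.4
t 11.53 tcp [ 0.5521 -0.052   0.0164] yang 0.1466 F [-0.3  0.6  2. ] M [ 0.1   0.01 -0.03] open 0.039 grip 44.4 q6 -0.333
 turn first [ 0.0001  0.     -0.0001]  then shift [-0.008  0.049 -0.006] | shift now [-0.008  0.049 -0.006]
```

```bash
python3 -m crank '-1 0 0.01 0 0 0 0; -1 0 0.01 0 0 0 0; -1 0 0.01 0 0 0 0; -1 0 0 0 0 0 0; -1 0 0.01 0 0 0 0; -1 0 0 0 0 0 0; -1 0 0 0 0 0 0; -1 0 0 0 0 0 0'
python3 -c "
from h import *
goal(*G(0,-.097),.017,.147)"
python3 -m crank '-1 0 0.01 0 0 0 0; -1 0 0 0 0 0 0; -1 0 0.005 0 0 0 0; -1 0 0 0 0 0 0; -1 0 0.005 0 0 0 0; -1 0 0 0 0 0 0; -1 0 0 0 0 0 0; -1 0 0 0 0 0 0'
python3 -c "
from h import *
goal(*G(0,-.097),.017,.147)"
```

```text
time_s: 12.2
tcp_pos: [0.5554, -0.0515, 0.0163]
eef_rot: [-0.0, 0.653, 0.757, -0.0]
contact_force: [-3.3, -0.3, 6.4]
opening: 0.0389
grip_force: 44.7
t 12.2 tcp [ 0.5554 -0.0515  0.0163] yang 0.1467 F [-3.3 -0.3  6.4] M [-0.02  0.63  0.12] open 0.0389 grip 44.7 q6 -0.331
 turn first [-0.0001 -0.     -0.0001]  then shift [-0.008  0.017 -0.007] | shift now [-0.008  0.017 -0.007]
time_s: 12.87
tcp_pos: [0.5572, -0.0512, 0.0163]
eef_rot: [-0.0, 0.653, 0.757, -0.0]
contact_force: [-5.1, -0.0, 5.5]
opening: 0.0388
grip_force: 44.8
t 12.87 tcp [ 0.5572 -0.0512  0.0163] yang 0.1468 F [-5.1 -0.   5.5] M [-0.03  0.71  0.12] open 0.0388 grip 44.8 q6 -0.33
 turn first [-0.0002 -0.     -0.    ]  then shift [-0.008 -0.003 -0.007] | shift now [-0.008 -0.003 -0.007]
```

```bash
python3 -m crank '-1 0 0.005 0 0 0 0; -1 0 0 0 0 0 0; -1 0 0.005 0 0 0 0; -1 0 0 0 0 0 0; -1 0 0.005 0 0 0 0; -1 0 0 0 0 0 0; -1 0 0 0 0 0 0; -1 0 0 0 0 0 0'
python3 - <<'E'
from h import *
from bench import vision
goal(*G(0,-.097),.017,.147)
c=vision.camera("scene");f=c["frame"]
cv2.imwrite('pics/s1.png',cv2.resize(f[180:290,220:360,::-1],None,fx=5,fy=5,interpolation=cv2.INTER_CUBIC))
E
```

```text
time_s: 13.53
tcp_pos: [0.5574, -0.0512, 0.0161]
eef_rot: [-0.001, 0.653, 0.757, -0.001]
contact_force: [-11.0, -2.6, 11.8]
opening: 0.0385
grip_force: 45.4
t 13.53 tcp [ 0.5574 -0.0512  0.0161] yang 0.147 F [-11.   -2.6  11.8] M [-0.14  1.74  0.3 ] open 0.0385 grip 45.4 q6 -0.329
 turn first [-0.0006 -0.     -0.    ]  then shift [-0.008 -0.004 -0.009] | shift now [-0.008 -0.004 -0.009]
```

View pics/s1.png

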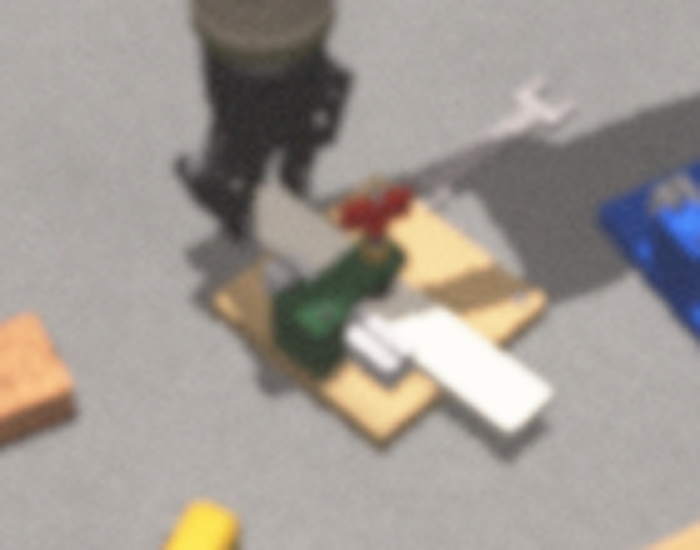

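The slat lies under the foot along the fence, and the force rose sharply with no further motion. I relax, release and lift.

```bash
python3 -m crank '-1 0 -0.012 0 0 0 0; -1 0 0 0 0 0 0; 0.7 0 0 0 0 0 0; 0.7 0 0 0 0 0 0; 0.7 0 0 0 0 0 0; 0.7 0 0 0 0 0 0; 0.7 0 0 -0.1 0 0 0; 0.7 0 0 -0.3 0 0 0'
python3 -m crank '0.7 0 0 -0.4 0 0 0; 0.7 0 0 -0.4 0 0 0; 0.7 0 0 -0.3 0 0 0; 0.7 -0.4 0 0 0 0 0; 0.7 -0.3 0 0 0 0 0; 0.7 0 0 0 0 0 0; 0.7 0 0 0 0 0 0; 0.7 0 0 0 0 0 0'
python3 - <<'E'
from h import *
from bench import vision
c=vision.camera("top");f=c["frame"];pickle.dump(c,open('pics/top2.pkl','wb'))
cv2.imwrite('pics/t2.png',cv2.resize(f[170:260,205:325,::-1],None,fx=6,fy=6,interpolation=cv2.INTER_CUBIC))
th=.147+2.74
goal(*G(0,0),.13,1.314)
E
```

```text
time_s: 14.25
tcp_pos: [0.5541, -0.0504, 0.0523]
eef_rot: [-0.004, 0.653, 0.757, -0.002]
contact_force: [0.3, 0.4, -0.8]
opening: 0.0724
grip_force: 0.0
time_s: 14.92
tcp_pos: [0.5681, -0.1202, 0.1665]
eef_rot: [-0.0, 0.654, 0.757, 0.0]
contact_force: [-0.2, -0.2, 0.3]
opening: 0.0725
grip_force: 0.0
t 14.97 tcp [ 0.5681 -0.1197  0.1663] yang 0.1468 F [ 0.1  0.2 -0.4] M [-0.05  0.04  0.  ] open 0.0724 grip 0.0 q6 -0.443
 turn first [ 0.000e+00 -1.000e-04 -1.858e-01]  then shift [0.659 1.518 0.363] | shift now [ 1.655 -0.01   0.364]
```

View pics/t2.png

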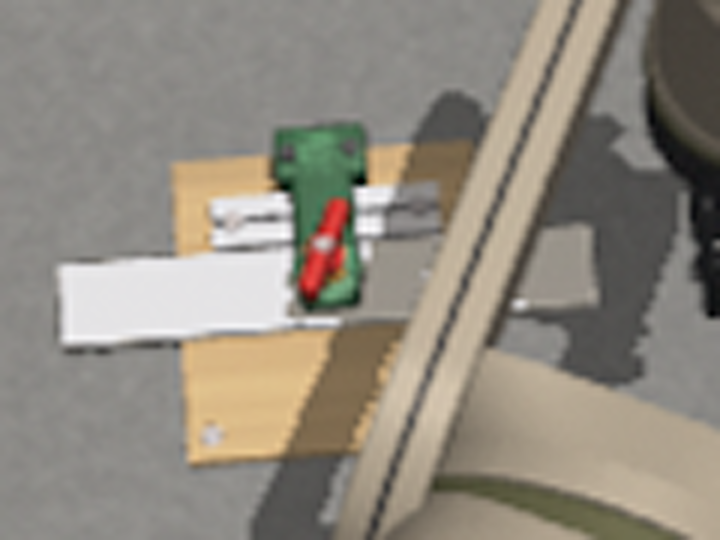

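The slat's corners show at crop (58,265), (64,346), (590,225), (597,302). I check them in guide coordinates.

Run:
```python
from h import *
T=load('top2');c,s=np.cos(.147),np.sin(.147)
for q in((58,265),(64,344),(180,257),(290,249),(590,225),(597,302),(292,327)):
    p=ray(T,np.array(q)/6+[205,170]-.42,.030)[:2]-[.5429,.0439]
    print(q,(np.array([c*p[0]+s*p[1],-s*p[0]+c*p[1]])*1000).round(1))
a,b=[ray(T,np.array(q)/6+[205,170]-.42,.1195) for q in((341,203),(308,295))]
d=a-b;print('wing',np.arctan2(d[1],d[0])-.147,(a+b)/2, ray(T,np.array((323,244))/6+[205,170]-.42,.1195))
goal(*G(0,0),.13,1.314)
```

```text
(58, 265) [ 19.5 132.2]
(64, 344) [-19.8 130.9]
(180, 257) [18.8 72.7]
(290, 249) [18.7 19. ]
(590, 225) [  19.3 -127.8]
(597, 302) [ -19.1 -127.6]
(292, 327) [-20.   20.6]
wing -0.4058522257976196 [0.54030267 0.04329939 0.1195    ] [0.542452   0.04417817 0.1195    ]
t 14.97 tcp [ 0.5681 -0.1197  0.1663] yang 0.1468 F [ 0.1  0.2 -0.4] M [-0.05  0.04  0.  ] open 0.0724 grip 0.0 q6 -0.443
 turn first [ 0.000e+00 -1.000e-04 -1.858e-01]  then shift [0.659 1.518 0.363] | shift now [ 1.655 -0.01   0.364]
```

```bash
python3 -m crank '0.5 0 0 0 0 0 -0.0186; 0.5 0 0 0 0 0 -0.0186; 0.5 0 0 0 0 0 -0.0186; 0.5 0 0 0 0 0 -0.0186; 0.5 0 0 0 0 0 -0.0186; 0.5 0 0 0 0 0 -0.0186; 0.5 0 0 0 0 0 -0.0186; 0.5 0 0 0 0 0 -0.0186'
python3 -m crank '0.5 0 0 0 0 0 -0.0186; 0.5 0 0 0 0 0 -0.0186; 0.5 0.12 0.28 0 0 0 0; 0.5 0.15 0.36 0 0 0 0; 0.5 0.15 0.36 0 0 0 0; 0.5 0.14 0.32 0 0 0 0; 0.5 0.08 0.18 0 0 0 0; 0.5 0 0 0 0 0 0'
python3 -c "
from h import *
goal(*G(0,0),.13,1.312)"
```

```text
time_s: 15.63
tcp_pos: [0.5681, -0.119, 0.1661]
eef_rot: [-0.0, 0.239, 0.971, 0.0]
contact_force: [-0.3, -0.2, 0.4]
opening: 0.064
grip_force: 0.0
time_s: 16.3
tcp_pos: [0.5429, 0.0461, 0.1662]
eef_rot: [-0.0, 0.125, 0.992, 0.001]
contact_force: [0.7, -0.1, 0.1]
opening: 0.0639
grip_force: 0.0
t 16.3 tcp [0.5429 0.0461 0.1662] yang 1.3207 F [ 0.7 -0.1  0.1] M [ 0.02  0.05 -0.01] open 0.0639 grip 0.0 q6 -1.332
 turn first [ 0.0002 -0.0002  0.0014]  then shift [-0.005 -0.021  0.362] | shift now [-0.005 -0.021  0.362]
```

```bash
python3 -m crank '0.5 0 0 0 0 0 0.0014; 0.5 -0.005 -0.02 0 0 0 0; 0.5 0 0 0.2 0 0 0; 0.5 0 0 0.2 0 0 0; 0.5 0 0 0.1 0 0 0; 0.5 0 0 0 0 0 0; 0.5 0 0 0 0 0 0; 0.5 0 0 0 0 0 0'
python3 - <<'E'
from h import *
goal(*G(0,0),.099,1.312)
E
```

```text
time_s: 16.97
tcp_pos: [0.5449, 0.0384, 0.1174]
eef_rot: [0.001, 0.132, 0.991, 0.0]
contact_force: [-0.0, 0.4, -0.3]
opening: 0.0644
grip_force: 0.0
t 16.97 tcp [0.5449 0.0384 0.1174] yang 1.3059 F [-0.   0.4 -0.3] M [-0.02 -0.03  0.03] open 0.0644 grip 0.0 q6 -1.329
 turn first [ 0.      0.0002 -0.001 ]  then shift [0.034 0.048 0.184] | shift now [0.034 0.048 0.183]
```

```bash
python3 -m crank '0.5 0 0 0 0 0 -0.001; 0.5 0.034 0.048 0 0 0 0; 0.5 0 0 0.1 0 0 0; 0.5 0 0 0.05 0 0 0; 0.5 0 0 0.02 0 0 0; 0.5 0 0 0 0 0 0; 0.5 0 0 0 0 0 0; 0.5 0 0 0 0 0 0'
python3 - <<'E'
from h import *
goal(*G(0,0),.099,1.312)
E
```

```text
time_s: 17.63
tcp_pos: [0.5422, 0.0444, 0.0994]
eef_rot: [0.0, 0.129, 0.992, 0.0]
contact_force: [-0.2, 0.3, -0.2]
opening: 0.064
grip_force: 0.0
t 17.63 tcp [0.5422 0.0444 0.0994] yang 1.3129 F [-0.2  0.3 -0.2] M [ 0.01  0.02 -0.02] open 0.064 grip 0.0 q6 -1.325
 turn first [0.     0.     0.0001]  then shift [-0.008 -0.003  0.004] | shift now [-0.008 -0.003  0.004]
```

Position is within 1 mm, so I close on the wing.

```bash
python3 -m crank '-1 0 0 0 0 0 0; -1 0 0 0 0 0 0; -1 0 0 0 0 0 0; -1 0 0 0 0 0 0; -1 0 0 0 0 0 0; -1 0 0 0 0 0 0; -1 0 0 0 0 0 0; -1 0 0 0 0 0 0' 40
python3 - <<'E'
from h import *
goal(*G(0,0),.099,1.312)
E
```

```text
time_s: 18.3
tcp_pos: [0.5425, 0.0441, 0.1001]
eef_rot: [0.0, 0.129, 0.992, -0.0]
contact_force: [-1.5, -1.0, 5.5]
opening: 0.0087
grip_force: 51.9
t 18.3 tcp [0.5425 0.0441 0.1001] yang 1.3127 F [-1.5 -1.   5.5] M [-0.25  0.4  -0.1 ] open 0.0087 grip 51.9 q6 -1.325
 turn first [-0.      0.0001  0.0001]  then shift [-0.004 -0.001  0.011] | shift now [-0.004 -0.001  0.011]
```

```bash
python3 -m crank '-1 0 0 -0.01 0 0 0; -1 0 0 0 0 0 0.01; -1 0 0 0.001 0 0 0.018; -1 0 0 0.001 0 0 0.018; -1 0 0 0.001 0 0 0.018; -1 0 0 0.001 0 0 0.018; -1 0 0 0.001 0 0 0.01; -1 0 0 0 0 0 0'
python3 - <<'E'
from h import *
goal(*G(0,0),.099,-1.424)
E
```

```text
time_s: 18.97
tcp_pos: [0.5424, 0.0443, 0.0998]
eef_rot: [0.0, 0.407, 0.913, 0.0]
contact_force: [1.2, -1.3, -1.7]
opening: 0.0089
grip_force: 50.7
t 18.97 tcp [0.5424 0.0443 0.0998] yang 0.7318 F [ 1.2 -1.3 -1.7] M [-0.17 -0.41 -0.05] open 0.0089 grip 50.7 q6 -0.744
 turn first [ 1.000e-04 -0.000e+00  3.431e-01]  then shift [0.004 0.005 0.008] | shift now [-0.006  0.001  0.008]
```

```bash
python3 -m crank '-1 0 0 0 0 0 0.012; -1 0 0 0.001 0 0 0.018; -1 0 0 0.001 0 0 0.018; -1 0 0 0.001 0 0 0.018; -1 0 0 0.001 0 0 0.018; -1 0 0 0.001 0 0 0.018; -1 0 0 0.001 0 0 0.018; -1 0 0 0.001 0 0 0.018'
python3 -m crank '-1 0 0 0.001 0 0 0.018; -1 0 0 0.001 0 0 0.018; -1 0 0 0.001 0 0 0.018; -1 0 0 0.001 0 0 0.018; -1 0 0 0.001 0 0 0.018; -1 0 0 0.001 0 0 0.018; -1 0 0 0.001 0 0 0.01; -1 0 0 0 0 0 0'
python3 - <<'E'
from h import *
goal(*G(0,0),.098,-1.424)
E
```

```text
time_s: 19.63
tcp_pos: [0.5428, 0.0444, 0.0991]
eef_rot: [0.001, 0.753, 0.658, 0.001]
contact_force: [3.7, -1.7, -2.9]
opening: 0.0092
grip_force: 50.3
time_s: 20.3
tcp_pos: [0.543, 0.0442, 0.0985]
eef_rot: [0.0, 0.94, 0.341, 0.001]
contact_force: [5.5, -2.2, -3.7]
opening: 0.009
grip_force: 50.0
t 20.3 tcp [0.543  0.0442 0.0985] yang -0.8743 F [ 5.5 -2.2 -3.7] M [-0.36 -1.04 -0.06] open 0.009 grip 50.0 q6 0.862
 turn first [ 0.0002 -0.0003  0.0875]  then shift [-0.001  0.003  0.005] | shift now [-0.002  0.002  0.005]
```

```bash
python3 -m crank '-1 0 0 0 0 0 0.01; -1 0 0 0.001 0 0 0.018; -1 0 0 0.001 0 0 0.018; -1 0 0 0.001 0 0 0.018; -1 0 0 0 0 0 0.008; -1 0 0 0 0 0 0; -1 0 0 0 0 0 0; -1 0 0 0 0 0 0'
python3 -c "
from h import *
goal(*G(0,0),.098,-1.424)"
python3 -m crank '-1 0 0 0 0 0 0.004; -1 0 0 0 0 0 0.004; -1 0 0 0 0 0 0; -1 0 0 0 0 0 0.004; -1 0 0 0 0 0 0; -1 0 0 0 0 0 0; -1 0 0 0 0 0 0; -1 0 0 0 0 0 0'
python3 -c "
from h import *
goal(*G(0,0),.098,-1.424)"
```

```text
time_s: 20.97
tcp_pos: [0.5431, 0.044, 0.0984]
eef_rot: [0.0, 0.992, 0.124, 0.001]
contact_force: [5.5, -1.9, -3.2]
opening: 0.0093
grip_force: 50.1
t 20.97 tcp [0.5431 0.044  0.0984] yang -1.3215 F [ 5.5 -1.9 -3.2] M [-0.56 -1.06 -0.05] open 0.0093 grip 50.1 q6 1.309
 turn first [ 0.0002 -0.0003  0.0163]  then shift [-0.002  0.     0.004] | shift now [-0.002  0.     0.004]
time_s: 21.63
tcp_pos: [0.543, 0.0439, 0.0983]
eef_rot: [0.0, 0.996, 0.087, 0.001]
contact_force: [4.3, -1.5, -2.6]
opening: 0.0089
grip_force: 50.1
t 21.63 tcp [0.543  0.0439 0.0983] yang -1.3969 F [ 4.3 -1.5 -2.6] M [-0.53 -1.08 -0.07] open 0.0089 grip 50.1 q6 1.384
 turn first [ 0.0002 -0.0003  0.0043]  then shift [-0.001  0.     0.003] | shift now [-0.001  0.     0.003]
```

```bash
for i in 1; do :; done
python3 -m crank '-1 0 0 0 0 0 0.003; -1 0 0 0 0 0 0; -1 0 0 0 0 0 0.003; -1 0 0 0 0 0 0; -1 0 0 0 0 0 0; -1 0 0 0 0 0 0; -1 0 0 0 0 0 0; -1 0 0 0 0 0 0'
python3 -c "
from h import *
goal(*G(0,0),.098,-1.424)"
python3 -m crank '-1 0 0 0 0 0 0.003; -1 0 0 0 0 0 0; -1 0 0 0 0 0 0.003; -1 0 0 0 0 0 0; -1 0 0 0 0 0 0; -1 0 0 0 0 0 0; -1 0 0 0 0 0 0; -1 0 0 0 0 0 0'
python3 -c "
from h import *
goal(*G(0,0),.098,-1.424)"
```

```text
time_s: 22.3
tcp_pos: [0.543, 0.0439, 0.0983]
eef_rot: [0.0, 0.998, 0.068, 0.001]
contact_force: [5.3, -2.7, -3.3]
opening: 0.0091
grip_force: 50.0
t 22.3 tcp [0.543  0.0439 0.0983] yang -1.4342 F [ 5.3 -2.7 -3.3] M [-0.64 -1.09  0.3 ] open 0.0091 grip 50.0 q6 1.422
 turn first [ 0.0002 -0.0003 -0.0016]  then shift [-0.002  0.     0.003] | shift now [-0.002  0.     0.003]
time_s: 22.97
tcp_pos: [0.543, 0.044, 0.0984]
eef_rot: [0.0, 0.999, 0.05, 0.001]
contact_force: [4.5, -2.1, -2.4]
opening: 0.0094
grip_force: 50.5
t 22.97 tcp [0.543  0.044  0.0984] yang -1.4711 F [ 4.5 -2.1 -2.4] M [-0.56 -0.91  0.75] open 0.0094 grip 50.5 q6 1.459
 turn first [ 0.0002 -0.0003 -0.0075]  then shift [-0.001  0.001  0.004] | shift now [-0.001  0.001  0.004]
```

Seat found: torque rises from about −1.41 rad tool angle, and −1.424 was expected. Now back off a quarter turn from there, to about +0.16.

```bash
python3 -m crank '-1 0 0 0 0 0 -0.008; -1 0 0 0 0 0 -0.016; -1 0 0 -0.001 0 0 -0.018; -1 0 0 -0.001 0 0 -0.018; -1 0 0 -0.001 0 0 -0.018; -1 0 0 -0.001 0 0 -0.018; -1 0 0 -0.001 0 0 -0.018; -1 0 0 -0.001 0 0 -0.018'
python3 -m crank '-1 0 0 -0.001 0 0 -0.018; -1 0 0 -0.001 0 0 -0.018; -1 0 0 -0.001 0 0 -0.018; -1 0 0 -0.001 0 0 -0.018; -1 0 0 -0.001 0 0 -0.018; -1 0 0 0 0 0 -0.018; -1 0 0 0 0 0 -0.01; -1 0 0 0 0 0 0'
python3 -c "
from h import *
goal(*G(0,0),.0995,.16)"
```

```text
time_s: 23.63
tcp_pos: [0.5429, 0.0443, 0.0988]
eef_rot: [0.0, 0.893, 0.45, 0.001]
contact_force: [4.2, -0.8, -3.9]
opening: 0.0089
grip_force: 48.4
time_s: 24.3
tcp_pos: [0.5426, 0.0444, 0.0993]
eef_rot: [0.0, 0.67, 0.742, 0.0]
contact_force: [3.7, -0.8, -3.0]
opening: 0.0092
grip_force: 48.8
t 24.3 tcp [0.5426 0.0444 0.0993] yang 0.1011 F [ 3.7 -0.8 -3. ] M [-0.22 -0.86  0.05] open 0.0092 grip 48.8 q6 -0.114
 turn first [ 0.0002  0.     -0.0094]  then shift [-0.005  0.002 -0.002] | shift now [-0.005  0.003 -0.002]
```

```bash
python3 -m crank '-1 0 0 0 0 0 -0.005; -1 0 0 0 0 0 -0.004; -1 0 0 0 0 0 0; -1 0 0 0 0 0 0; -1 0 0 0 0 0 0; -1 0 0 0 0 0 0; -1 0 0 0 0 0 0; -1 0 0 0 0 0 0'
python3 - <<'E'
from h import *
from bench import vision
goal(*G(0,0),.0995,.16)
f=vision.camera("scene")["frame"];a=cv2.resize(f[180:290,220:360,::-1],(700,550),interpolation=cv2.INTER_CUBIC)
cv2.imwrite('pics/end.png',a)
E
```

```text
time_s: 24.97
tcp_pos: [0.5424, 0.0444, 0.0993]
eef_rot: [0.0, 0.652, 0.758, 0.0]
contact_force: [5.5, -0.9, -1.4]
opening: 0.0093
grip_force: 48.8
t 24.97 tcp [0.5424 0.0444 0.0993] yang 0.1502 F [ 5.5 -0.9 -1.4] M [-0.17 -1.09  0.02] open 0.0093 grip 48.8 q6 -0.163
 turn first [ 0.0001  0.     -0.0016]  then shift [-0.006  0.004 -0.002] | shift now [-0.006  0.004 -0.002]
```

View pics/end.png

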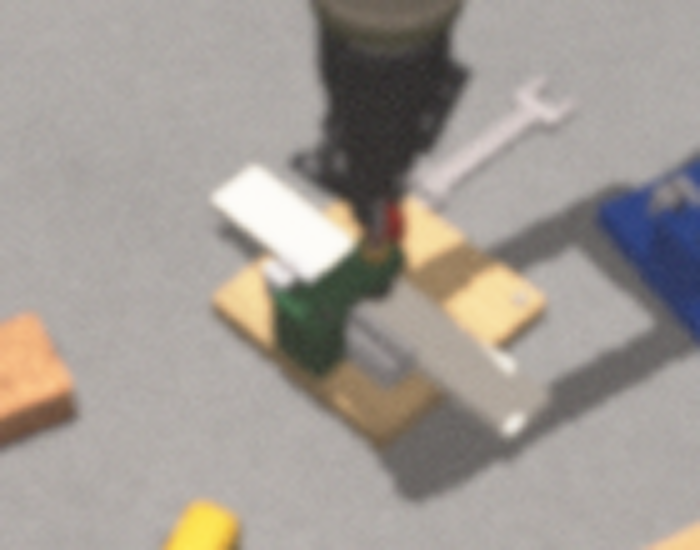

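The slat lies along the fence under the foot, the fingers still hold the red wing, and the wrench is where it was.

```bash
python3 -c "
from bench import env
print(env.job_done())"
```

```text
the job is handed in; nothing more can be done
None
```

Job handed in at about 25 s (no verdict returned): the white slat lies along the fence under the foot, the thumbscrew was seated and then backed off a quarter turn, and the gripper still holds the wing.

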